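# Rack the dismantled test fittings in reverse order for refitting

## Task

The four pipe fittings stand in the wooden rack in the order in which they were taken off the pressure tester. Move them all to the empty metal rack in the reverse order, ready for refitting: the one nearest the knob of the wooden rack goes into the tray furthest from the knob of the metal rack, and so on, until the one furthest from the knob stands next to the metal rack's knob. Each must end upright and released, flat on the floor of its own tray and about in the middle of it.

Things in the scene. Friction and masses are not known exactly. Their poses are not given: they have to be found in the camera images.
- wood_rack: Plywood rack, full at the start: 285x76 mm board, top 22 mm up, four 59 mm square trays in a row, black knob (24 mm wide, top 48 mm up) at one end; fixed, any yaw. Origin: bench surface under the row's middle; z up, y along the row to the knob (y=+139 mm). Tray centres y=-93,-31,31,93 mm, x=0. Tray floor 24.5 mm above the bench, 54 mm square inside, rim 4.5 mm above the floor.
- metal_rack: Bare aluminium rack, empty at the start: 285x76 mm board, top 22 mm up, four 59 mm square trays in a row, black knob (24 mm wide, top 48 mm up) at one end; fixed, any yaw. Origin: bench surface under the row's middle; z up, y along the row to the knob (y=+139 mm). Tray centres y=-93,-31,31,93 mm, x=0. Tray floor 24.5 mm above the bench, 54 mm square inside, rim 4.5 mm above the floor.
- sleeve: Plain steel-grey turned sleeve, the tallest fitting: round, 36 mm across the lower half, somewhat narrower above, 49 mm tall, open bore; 0.16 kg. Stands upright. Origin: centre of its underside, z up.
- union: Steel-grey threaded union: a hexagon 27 mm across the flats (along its x, and every 60 degrees) and 31 mm across the corners (along its y) from 10 to 26 mm above its underside, on a short 20 mm thread, with a 16 mm threaded stem up to 41 mm; 0.11 kg. Stands on the short thread. Origin: centre of its underside, z up. Grasp the hexagon.
- cap_nut: Brass cap nut: round ribbed cylinder with a closed flat top, 30 mm across, 22 mm tall; 0.07 kg. Stands upright. Origin: centre of its underside, z up.
- bush: Brass reducing bush: hexagonal foot 32 mm across the flats (along its x, and every 60 degrees) and 36 mm across the corners (along its y), with a threaded open neck above, 23 mm tall in all; 0.06 kg. Stands on the hexagon. Origin: centre of its underside, z up.
- tray_sleeve: The grey tray of the wooden rack in which the sleeve stands at the start (all eight trays look alike); fixed. Origin: centre of its underside, which is 22 mm above the bench; outside 59 mm square, floor 2.5 mm thick, rim top 7 mm above its underside; y along the row towards the knob.
- tray_union: The grey tray of the wooden rack in which the union stands at the start (all eight trays look alike); fixed. Origin: centre of its underside, which is 22 mm above the bench; outside 59 mm square, floor 2.5 mm thick, rim top 7 mm above its underside; y along the row towards the knob.
- tray_cap_nut: The grey tray of the wooden rack in which the cap nut stands at the start (all eight trays look alike); fixed. Origin: centre of its underside, which is 22 mm above the bench; outside 59 mm square, floor 2.5 mm thick, rim top 7 mm above its underside; y along the row towards the knob.
- tray_bush: The grey tray of the wooden rack in which the bush stands at the start (all eight trays look alike); fixed. Origin: centre of its underside, which is 22 mm above the bench; outside 59 mm square, floor 2.5 mm thick, rim top 7 mm above its underside; y along the row towards the knob.
Mind the look-alikes: they are no part of the job. Leave any black or green look-alike of the sleeve alone. Leave any green or purple look-alike of the bush alone.

How it is judged:
By the outcome, as a careful person would: the job done as asked, in the order asked, and still so for the second after the job is handed in, with the robot touching nothing.
It also fails if it takes over 125 s, if anything falls off the work surface, if the arm or the gripper's body presses on something with over 40 N, if the wrist force passes 120 N, or if a joint passes its speed limit or range.

## Robot

A 6-joint arm with a two-finger parallel gripper is mounted at the origin on a cart in front of the work surface, level with it; the furniture and walls round the work are solid. World frame = base frame: x ahead of the robot, y to its left, z up, the work surface at z = 0. Lengths are in mm, angles in rad, forces in N, time in s.
With the tool pointing down it reaches from about 300 to 825 mm from the base axis. Payload 5.4 kg.
Tool frame: the origin (TCP) lies at the very end of the fingers, on their centre line; the grasp point (between the pads) lies 19 mm behind it (hold_point_z is the distance from the TCP to the grasp point, in mm); z points along the fingers, y is the line along which they close (so a half turn about z gives the same grasp; the last joint's range is limited). The gripper opens to 92 mm and grips with 3 to 60 N. Pads are 20 mm wide; open, the fingers measure 128 mm over their backs; the gripper's body (75 mm by 189 mm) begins 69 mm behind the grasp point.
Start: joints at [1.072, 0.158, 1.597, -0, 1.386, -0.21], TCP at [163.771, 551.167, 214.601] pointing down, gripper open.
Joint ranges: [-2.91, 2.91], [-0.94, 2.29], [0.18, 2.7], [-1.29, 4.43], [0.17, 2.64], [-3, 3]. Speed limits (rad/s): [2.57, 2.57, 3.14, 3.14, 3.14, 3.14].

## Interface

Orientations are given as a unit quaternion [w, x, y, z].
In Python, from workcell import get_state, read_camera, camera_model, sign_off, hold_point_z gives the robot as it stands.
- The arm moves only by the tool move_arm, never from a script. Its argument "targets" is a list of rows, each a list of 2 entries, a list of its own where there are three numbers: the shift along the tool's x, y, z in m, then the turn, a rotation vector about the tool's x, y, z in rad. In form: [[[x, y, z], [ax, ay, az]], ...]. A call has 1 to 10 rows; each row is the pose to reach, as a shift and turn from the pose commanded when the call began, along the tool's axes at that moment; what a row does not reach only later rows make up. A row lasts 1/8 s, in which the tool goes at most 62.5 mm and 10.7 degrees, less where a joint would pass 70% of its speed; a pose out of reach is approached as far as the arm can. A call with a gripper value outside its range is refused whole. "claw" is the finger opening in m, from 0 to 0.0919, set as the call begins (left out, the last holds). The fingers move at their own pace and stop on an object; "grip_force" is the grip in N (left out, the last holds). Time passes only in rows, so rows that repeat a pose let the fingers close. It gives the time, the measured TCP pose, the force, the opening and the grip force at its end, in the units of the state.
- get_state(): the state, without advancing time (a new reading comes with each control period).
- read_camera(name): name is "side" or "top" or "wrist"; returns (picture, depth): 480x640x3 uint8, red, green, blue; 480x640 float32, mm along the optical axis (not along the pixel's ray), 0 where there is no reading.
- camera_model(name): a dict with "fx", "fy", "cx", "cy" (pixels), "R" (3x3) and "t" (3): a world point X has camera coordinates R X + t; the wrist camera has in their place "mount" (4x4, takes a point from camera to tool coordinates, whose origin is the TCP and whose axes are the flange's). Camera axes: x right, y down, z forward; pixel columns grow to the right and rows downward; lengths in mm; the calibration is good to about 2 mm. A picture is of the moment at which its call begins: read the wrist's pose just before it. camera_model takes no time and is no camera call.
- sign_off(): hands the job in; it is judged then, once.
The state is a dict: "time": time; "q": joint angles; "dq": joint speeds; "joint_efforts": joint torques, N m; "position": TCP position; "orientation": TCP orientation; "contact_force": force on the tool from outside, world axes, zero at the start; "ft_torque": the same for the moment, N m; "opening": opening from 0.0 (shut) to 1.0 (fully open); "gripper_force": force on a finger pad.
Only numpy, scipy, OpenCV 4.12 (cv2) and the standard library are available. Lean on these libraries where they do the work, as an engineer would, in place of code of your own. Each camera call takes 0.05 s, during which the arm holds its last target. There are 200 camera calls.

## Working session

There is one attempt and no reset: what is moved stays moved. The work goes in short steps, Python scripts to look and compute and a tool call to move; the robot and the scene stay as the last step left them, time stands still between calls to the robot, and variables do not carry over. Pictures are saved under pics/ and viewed, at most 14 in all, crops included, and the job is handed in when it is done.

Besides the shell and the picture viewer there is one more tool, called in YAML: its name, and indented under it one key for each argument. move_arm: Moves the arm, as the interface text tells. Its arguments: {"type":"object","properties":{"targets":{"type":"array","items":{"type":"array"}},"claw":{"type":"number"},"grip_force":{"type":"number"}},"required":["targets"]}

```bash
mkdir -p pics; cat > h.py <<'E'
import numpy as np, cv2
from workcell import *
def snap(n,f):
    p,d=read_camera(n); cv2.imwrite(f'pics/{f}.png',p[:,:,::-1]); np.save(f'pics/{f}.npy',d); return p,d
E
python3 - <<'E'
from h import *
s=get_state(); print(s)
for n in ('top','side'):
    snap(n,n+'0'); print(camera_model(n))
print(camera_model('wrist'))
a=[cv2.imread(f'pics/{n}0.png') for n in('top','side')]
E
```

```text
{'time': 0.0, 'q': array([ 1.07187894e+00,  1.59046625e-01,  1.59820668e+00, -1.95852244e-05,
        1.38618557e+00, -2.10086456e-01]), 'dq': array([ 0.00093851, -0.00178894, -0.00019678, -0.00109818, -0.00031917,
        0.00013316]), 'joint_efforts': array([-9.27936817e-04, -3.85581028e+01, -3.22099507e+01,  6.99308189e-02,
        3.83352907e-02, -1.36072490e-04]), 'position': array([163.49631368, 550.62436179, 213.63307602]), 'orientation': array([-3.11407501e-04,  1.43912156e-01,  9.89590036e-01, -8.69053091e-04]), 'contact_force': array([ 0.50979895, -0.5017933 , -0.37177264]), 'ft_torque': array([-0.0132762 ,  0.02695018, -0.06832049]), 'gripper_force': 0.0, 'opening': 0.9985290549852557}
{'fx': 434.75128144959564, 'fy': 434.75128144959564, 'cx': 321.1224054220396, 'cy': 239.64456394761388, 'R': array([[-2.54099646e-02, -9.99673505e-01, -2.68634110e-03],
       [-9.95091608e-01,  2.55504060e-02, -9.56026587e-02],
       [ 9.56400821e-02,  2.43895316e-04, -9.95415951e-01]]), 't': array([-16.72710257, 526.62821333, 882.65283476])}
{'fx': 543.8675865059681, 'fy': 543.8675865059681, 'cx': 323.63219868984277, 'cy': 238.08434254215393, 'R': array([[ 0.84781155, -0.52991197, -0.02022058],
       [-0.24076516, -0.35066848, -0.90502141],
       [ 0.47249096,  0.77215602, -0.42488513]]), 't': array([-460.23640955,  161.71301351,  812.62411564])}
{'fx': 404.21956021553353, 'fy': 404.21956021553353, 'cx': 321.6888091309744, 'cy': 242.05207755246798, 'mount': array([[ 1.32775830e-04, -9.69719328e-01, -2.44222045e-01,
         6.83591890e+01],
       [ 9.99999985e-01,  1.02552952e-04,  1.36466995e-04,
         1.65778437e-01],
       [-1.07288991e-04, -2.44222059e-01,  9.69719328e-01,
        -1.70057841e+02],
       [ 0.00000000e+00,  0.00000000e+00,  0.00000000e+00,
         1.00000000e+00]])}
```

View pics/top0.png

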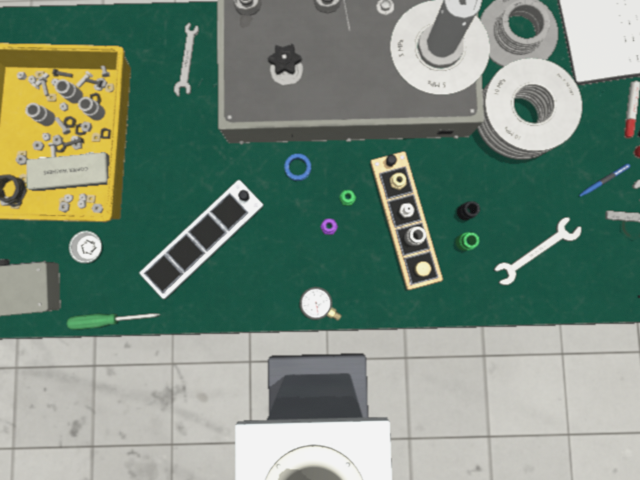

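View pics/side0.png

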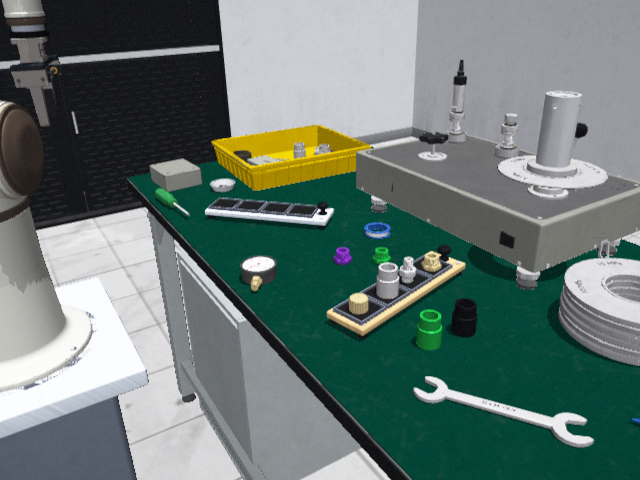

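The top view shows the wooden rack's knob at (391,160). From the knob outward the fittings are bush (398,181), union (406,210), sleeve (416,235) and cap nut (424,268). The metal rack is empty, with its knob at (244,196) and its far end near (155,280). The green and purple bushes and the green and black sleeves are decoys.

```bash
cat >> h.py <<'E'
def ray(cm,uv,z,s=None):
    uv=np.atleast_2d(np.asarray(uv,float)); d=np.c_[(uv[:,0]-cm['cx'])/cm['fx'],(uv[:,1]-cm['cy'])/cm['fy'],np.ones(len(uv))]
    if s is None: R=cm['R'].T; c=-R@cm['t']
    else:
        from scipy.spatial.transform import Rotation as Ro
        q=s['orientation']; Rt=Ro.from_quat([q[1],q[2],q[3],q[0]]).as_matrix(); M=cm['mount']
        R=Rt@M[:3,:3]; c=s['position']+Rt@M[:3,3]
    w=d@R.T; return (c+w*((z-c[2])/w[:,2])[:,None])[:,:2]
E
python3 - <<'E'
from h import *
p=cv2.imread('pics/top0.png'); cm=camera_model('top')
hsv=cv2.cvtColor(p,cv2.COLOR_BGR2HSV)
for name,(x0,y0,x1,y1) in dict(metal=(135,170,275,305),wood=(365,145,445,295)).items():
    sub=hsv[y0:y1,x0:x1]
    m=((sub[:,:,2]<75)&(sub[:,:,1]<90)).astype(np.uint8)
    cs,_=cv2.findContours(m,0,1)
    for c in cs:
        if cv2.contourArea(c)<60: continue
        r=cv2.minAreaRect(c.astype(np.float32)); u=np.array(r[0])+[x0,y0]
        P=ray(cm,c[:,0]+[x0,y0],24.5).astype(np.float32); R=cv2.minAreaRect(P)
        print(name,u.round(1),np.round(R[0],1),np.round(R[1],1),round(R[2],1))
for n,u,z in [('bush',(398,181),47),('union',(406,210),50),('sleeve',(416,235),73),('cap',(424,268),46),('knobw',(391,160),48),('knobm',(244,196),48)]: print(n,ray(cm,u,z).round(1))
E
```

```text
metal [162.6 273.2] [464.7 300.7] [50.1 50.6] 42.5
metal [184.9 252.2] [507.1 254.6] [49.9 50.2] 42.2
metal [206.8 231.8] [548.9 208.9] [49.7 49.9] 44.0
metal [228.5 211.2] [591.2 163. ] [49.8 49.9] 42.1
wood [420.7 267.4] [ 463.  -235.5] [50.2 49.6] 13.5
wood [412.4 238.5] [ 523.6 -220.7] [50.1 49.6] 14.0
wood [404.2 210.1] [ 584.  -206.3] [49.8 49.9] 14.2
wood [396. 182.] [ 644.7 -191.8] [50.4 50.1] 13.6
bush [[ 641.4 -191.9]]
union [[ 580.  -205.1]]
sleeve [[ 525.8 -218.1]]
cap [[ 461.  -237.1]]
knobw [[ 685.8 -179.1]]
knobm [[618.  126.1]]
```

Tray centres are clear, so I move over the wooden rack for a closer wrist look.

move_arm:
  targets:
    - [[-0.04, -0.042, 0], [0, 0, -0.04]]
    - [[-0.08, -0.084, 0], [0, 0, -0.08]]
    - [[-0.12, -0.126, 0], [0, 0, -0.12]]
    - [[-0.16, -0.168, 0], [0, 0, -0.16]]
    - [[-0.2, -0.21, 0], [0, 0, -0.2]]
    - [[-0.24, -0.252, 0], [0, 0, -0.24]]
    - [[-0.28, -0.294, 0], [0, 0, -0.28]]
    - [[-0.32, -0.336, 0], [0, 0, -0.32]]
    - [[-0.36, -0.378, 0], [0, 0, -0.36]]
    - [[-0.4, -0.42, 0], [0, 0, -0.4]]
  claw: 0.06

```text
time: 1.35
position: [428.0, 32.8, 214.4]
orientation: [0.0, -0.056, 0.998, 0.0]
contact_force: [1.1, 1.5, -0.6]
opening: 0.653
gripper_force: 0.0
```

```bash
cat >> h.py <<'E'
def go(*pts):
    "for each (x,y,z,yaw of tool y, deg): shift (mm) and turn (rad) in the tool's present axes"
    from scipy.spatial.transform import Rotation as Ro
    s=get_state(); q=s['orientation']; R=Ro.from_quat([q[1],q[2],q[3],q[0]])
    print('at',s['position'].round(1),'yaw',np.degrees(np.arctan2(*R.as_matrix()[[1,0],1])).round(1),'t',s['time'])
    for x,y,z,a in pts:
        a=np.radians(a); M=np.array([[-np.sin(a),np.cos(a),0],[np.cos(a),np.sin(a),0],[0,0,-1]]).T
        print(R.inv().apply(np.array([x,y,z])-s['position']).round(1),(R.inv()*Ro.from_matrix(M)).as_rotvec().round(3))
E
python3 -c "
from h import *
go((553,-213,195,103.5))"
```

```text
at [428.   32.8 214.4] yaw 96.4 t 1.35
[ -96.8 -258.2   19.4] [ 0.     0.    -0.124]
```

move_arm:
  targets:
    - [[-0.018, -0.047, 0.003], [0, 0, -0.02]]
    - [[-0.035, -0.094, 0.006], [0, 0, -0.04]]
    - [[-0.053, -0.141, 0.009], [0, 0, -0.06]]
    - [[-0.071, -0.188, 0.012], [0, 0, -0.08]]
    - [[-0.088, -0.235, 0.016], [0, 0, -0.1]]
    - [[-0.097, -0.258, 0.019], [0, 0, -0.124]]
    - [[-0.097, -0.258, 0.019], [0, 0, -0.124]]
    - [[-0.097, -0.258, 0.019], [0, 0, -0.124]]

```text
time: 2.35
position: [552.2, -210.1, 195.3]
orientation: [-0.0, -0.117, 0.993, 0.0]
contact_force: [-0.5, 0.1, 0.8]
opening: 0.652
gripper_force: 0.0
```

```bash
python3 - <<'E'
from h import *
s=get_state(); p,d=snap('wrist','w0'); np.savez('pics/w0s.npz',position=s['position'],orientation=s['orientation']); print(s['position'])
E
```

```text
[ 552.17429292 -210.05567356  195.32694976]
```

View pics/w0.png

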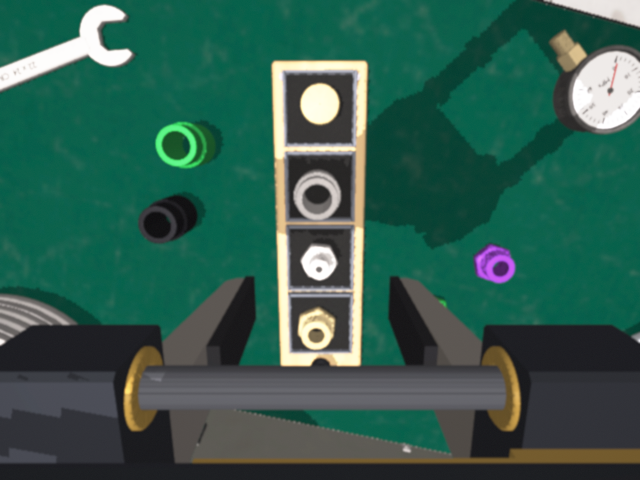

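The wrist view shows the cap nut at (321,103), the sleeve at (317,195), the union at (319,261) and the bush at (317,328), with the rack running straight down the image. The union and bush need a closer crop for their hex angles.

```bash
python3 - <<'E'
from h import *
p=cv2.imread('pics/w0.png'); z=np.load('pics/w0s.npz'); cm=camera_model('wrist')
cv2.imwrite('pics/w0c.png',cv2.resize(p[225:355,280:360],None,fx=4.6,fy=4.6,interpolation=2))
for n,(r0,r1,c0,c1),h in [('cap',(80,130,296,346),46.5),('sleeve',(164,219,292,343),73.5),('union',(236,286,297,342),50.5),('bush',(303,347,296,340),40)]:
    m=(p[r0:r1,c0:c1].max(2)>105).astype(np.uint8)
    cs,_=cv2.findContours(m,0,1); c=max(cs,key=cv2.contourArea)[:,0]+[c0,r0]
    (u,v),r=cv2.minEnclosingCircle(c.astype(np.float32))
    print(n,(round(u),round(v),round(r)),c.min(0),c.max(0),ray(cm,(u,v),h,z).round(1))
for t in [(463,-235.5),(523.6,-220.7),(584,-206.3),(644.7,-191.8)]: 
    pass
E
```

```text
cap (320, 104, 21) [300  83] [339 124] [[ 460.1 -233.5]]
sleeve (317, 195, 25) [293 171] [340 218] [[ 524. -220.]]
union (318, 261, 19) [300 244] [337 280] [[ 579.2 -206.1]]
bush (316, 328, 21) [297 307] [335 346] [[ 641.9 -193.8]]
```

View pics/w0c.png

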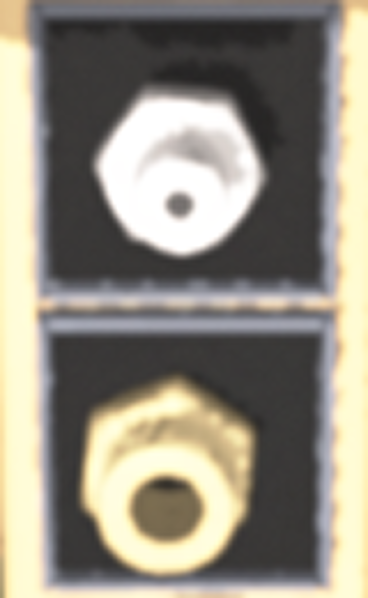

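The union's corners lie about 5° off the finger line, so its flats are at a tool yaw of about 68.5°. The bush's flats are at about 97°.

```bash
python3 - <<'E'
from h import *
z=np.load('pics/w0s.npz'); cm=camera_model('wrist')
print(ray(cm,(316.5,335.4),47.5,z), ray(cm,(319.5,262),50.5,z))
go((642,-193.5,90,97),(642,-193.5,31,97))
E
```

```text
[[ 645.10686065 -192.02197052]] [[ 579.4399857  -205.01182705]]
at [ 552.2 -209.8  195.5] yaw 103.5 t 2.4
[-91.1  -5.1 105.5] [ 0.001 -0.     0.114]
[-91.1  -5.2 164.5] [ 0.001 -0.     0.114]
```

move_arm:
  targets:
    - [[-0.03, -0.002, 0.03], [0, 0, 0.04]]
    - [[-0.065, -0.004, 0.07], [0, 0, 0.09]]
    - [[-0.093, -0.005, 0.105], [0, 0, 0.114]]
    - [[-0.093, -0.005, 0.115], [0, 0, 0.114]]
    - [[-0.093, -0.005, 0.135], [0, 0, 0.114]]
    - [[-0.093, -0.005, 0.15], [0, 0, 0.114]]
    - [[-0.093, -0.005, 0.16], [0, 0, 0.114]]
    - [[-0.093, -0.005, 0.1635], [0, 0, 0.114]]
    - [[-0.093, -0.005, 0.1635], [0, 0, 0.114]]
    - [[-0.093, -0.005, 0.1635], [0, 0, 0.114]]

```text
time: 3.65
position: [644.7, -194.5, 32.9]
orientation: [0.001, -0.061, 0.998, -0.0]
contact_force: [0.4, 0.5, -0.3]
opening: 0.65
gripper_force: 0.0
```

move_arm:
  targets:
    - [[0, 0.002, 0.002], [0, 0, 0]]
    - [[0, 0.002, 0.002], [0, 0, 0]]

```text
time: 3.9
position: [643.9, -191.9, 30.0]
orientation: [-0.0, -0.061, 0.998, 0.0]
contact_force: [-0.1, 0.2, 0.9]
opening: 0.652
gripper_force: 0.0
```

move_arm:
  targets:
    - [[0, 0, 0], [0, 0, 0]]
    - [[0, 0, 0], [0, 0, 0]]
    - [[0, 0, 0], [0, 0, 0]]
    - [[0, 0, 0], [0, 0, 0]]
    - [[0, 0, 0], [0, 0, 0]]
  claw: 0.01
  grip_force: 20

```text
time: 4.53
position: [644.0, -192.3, 30.2]
orientation: [0.0, -0.061, 0.998, -0.0]
contact_force: [-0.4, -0.1, 0.2]
opening: 0.336
gripper_force: 20.0
```

```bash
python3 - <<'E'
from h import *
s=get_state();print(s['opening']*91.9,s['gripper_force'],s['contact_force'])
go((464.7,300.7,130,42.6))
E
```

```text
30.868980287264716 20.0000377242759 [-0.38126913 -0.09408138  0.15604733]
at [ 644.  -192.3   30.2] yaw 96.9 t 4.525
[118.4 511.  -99.9] [-0.     0.     0.948]
```

move_arm:
  targets:
    - [[0, 0, -0.02], [0, 0, 0]]
    - [[0, 0, -0.06], [0, 0, 0]]
    - [[0.006, 0.025, -0.09], [0, 0, 0.03]]
    - [[0.018, 0.08, -0.1], [0, 0, 0.15]]
    - [[0.031, 0.135, -0.1], [0, 0, 0.27]]
    - [[0.044, 0.19, -0.1], [0, 0, 0.39]]
    - [[0.057, 0.245, -0.1], [0, 0, 0.51]]
    - [[0.069, 0.3, -0.1], [0, 0, 0.63]]
    - [[0.082, 0.355, -0.1], [0, 0, 0.75]]
    - [[0.095, 0.41, -0.1], [0, 0, 0.85]]

```text
time: 5.78
position: [499.8, 205.0, 131.8]
orientation: [0.001, 0.358, 0.934, 0.001]
contact_force: [1.2, 0.4, -1.3]
opening: 0.332
gripper_force: 20.0
```

```bash
python3 - <<'E'
from h import *
s=get_state();print(s['opening']*91.9,s['gripper_force'],s['contact_force'])
go((464.7,300.7,60,42.6),(464.7,300.7,32,42.6))
E
```

```text
30.526467231996474 19.996372565703098 [ 1.24755287  0.35119815 -1.26402319]
at [499.8 205.  131.8] yaw 48.0 t 5.775
[90.2 47.5 71.8] [0.002 0.001 0.095]
[90.2 47.5 99.8] [0.002 0.001 0.095]
```

move_arm:
  targets:
    - [[0.04, 0.021, 0.01], [0, 0, 0.05]]
    - [[0.075, 0.04, 0.03], [0, 0, 0.09]]
    - [[0.09, 0.0475, 0.06], [0, 0, 0.095]]
    - [[0.09, 0.0475, 0.072], [0, 0, 0.095]]
    - [[0.09, 0.0475, 0.084], [0, 0, 0.095]]
    - [[0.09, 0.0475, 0.09], [0, 0, 0.095]]
    - [[0.09, 0.0475, 0.09], [0, 0, 0.095]]

```text
time: 6.65
position: [465.0, 298.1, 40.2]
orientation: [0.0, 0.401, 0.916, 0.0]
contact_force: [-0.9, -0.1, -0.7]
opening: 0.334
gripper_force: 20.0
```

```bash
python3 - <<'E'
from h import *
go((464.7,300.7,30.5,42.6))
E
```

```text
at [465.  298.1  40.2] yaw 42.7 t 6.65
[2.1 1.5 9.7] [0.    0.    0.002]
```

move_arm:
  targets:
    - [[0.002, 0.0015, 0.004], [0, 0, 0]]
    - [[0.002, 0.0015, 0.008], [0, 0, 0]]
    - [[0.002, 0.0015, 0.0095], [0, 0, 0]]
    - [[0.002, 0.0015, 0.0095], [0, 0, 0]]
    - [[0.002, 0.0015, 0.0095], [0, 0, 0]]

```text
time: 7.28
position: [464.4, 301.2, 30.7]
orientation: [0.0, 0.4, 0.916, 0.0]
contact_force: [0.3, 0.1, -0.6]
opening: 0.334
gripper_force: 20.0
```

move_arm:
  targets:
    - [[0, 0, 0], [0, 0, 0]]
    - [[0, 0, 0], [0, 0, 0]]
    - [[0, 0, 0], [0, 0, 0]]
    - [[0, 0, -0.02], [0, 0, 0]]
    - [[0, 0, -0.06], [0, 0, 0]]
    - [[0, 0, -0.1], [0, 0, 0]]
    - [[0, 0, -0.11], [0, 0, 0]]
    - [[0, 0, -0.11], [0, 0, 0]]
  claw: 0.056

```text
time: 8.28
position: [464.4, 301.2, 140.5]
orientation: [0.0, 0.4, 0.916, 0.0]
contact_force: [-0.2, 0.2, -1.0]
opening: 0.609
gripper_force: 0.0
```

```bash
python3 - <<'E'
from h import *
s=get_state(); p,d=snap('wrist','w1')
go((579.5,-205.5,130,68.5))
E
```

```text
at [463.7 300.8 139.3] yaw 42.8 t 8.325
[-450.2 -259.     9.5] [-0.002 -0.001 -0.449]
```

View pics/w1.png

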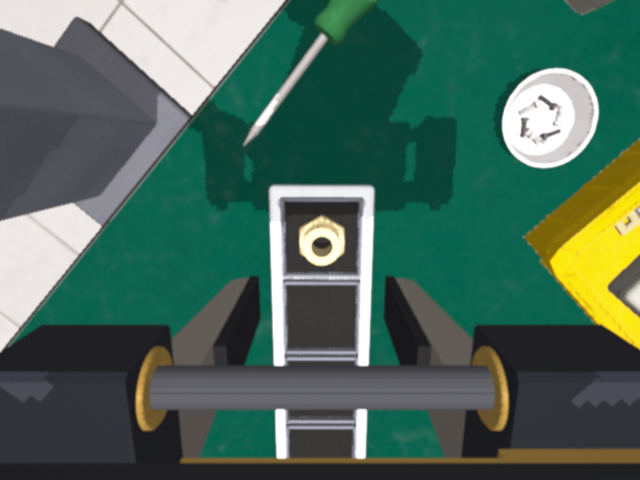

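The bush stands upright and centred at (321,241) in the far tray. Next is the union.

move_arm:
  targets:
    - [[-0.026, -0.015, 0], [0, 0, -0.03]]
    - [[-0.07, -0.04, 0], [0, 0, -0.08]]
    - [[-0.115, -0.066, 0], [0, 0, -0.13]]
    - [[-0.16, -0.092, 0], [0, 0, -0.18]]
    - [[-0.205, -0.118, 0], [0, 0, -0.23]]
    - [[-0.25, -0.144, 0], [0, 0, -0.28]]
    - [[-0.295, -0.17, 0], [0, 0, -0.33]]
    - [[-0.34, -0.196, 0], [0, 0, -0.38]]
    - [[-0.385, -0.221, 0], [0, 0, -0.42]]
    - [[-0.425, -0.245, 0], [0, 0, -0.449]]

```text
time: 9.57
position: [572.3, -178.4, 138.0]
orientation: [-0.002, 0.186, 0.983, 0.001]
contact_force: [0.1, -0.1, 0.1]
opening: 0.609
gripper_force: 0.0
```

```bash
python3 - <<'E'
from h import *
go((579.5,-205.5,90,68.5),(579.5,-205.5,33,68.5))
E
```

```text
at [ 572.3 -178.4  138. ] yaw 68.6 t 9.575
[-16.8 -22.6  47.9] [ 0.001 -0.004  0.001]
[-17.  -22.7 104.9] [ 0.001 -0.004  0.001]
```

move_arm:
  targets:
    - [[-0.017, -0.0225, 0.02], [0, 0, 0]]
    - [[-0.017, -0.0225, 0.04], [0, 0, 0]]
    - [[-0.017, -0.0225, 0.06], [0, 0, 0]]
    - [[-0.017, -0.0225, 0.08], [0, 0, 0]]
    - [[-0.017, -0.0225, 0.094], [0, 0, 0]]
    - [[-0.017, -0.0225, 0.098], [0, 0, 0]]
    - [[-0.017, -0.0225, 0.098], [0, 0, 0]]

```text
time: 10.45
position: [581.2, -204.2, 42.8]
orientation: [0.0, 0.186, 0.983, -0.0]
contact_force: [0.0, -0.8, 0.0]
opening: 0.608
gripper_force: 0.0
```

```bash
python3 - <<'E'
from h import *
go((579.5,-205.5,33,68.5))
E
```

```text
at [ 581.2 -204.2   42.8] yaw 68.5 t 10.45
[ 1.1 -1.8  9.8] [-0.     0.     0.001]
```

move_arm:
  targets:
    - [[0.001, -0.002, 0.005], [0, 0, 0]]
    - [[0.001, -0.002, 0.0095], [0, 0, 0]]
    - [[0.001, -0.002, 0.0095], [0, 0, 0]]

```text
time: 10.82
position: [579.0, -205.7, 32.7]
orientation: [-0.0, 0.186, 0.982, 0.0]
contact_force: [-0.0, 0.2, 0.0]
opening: 0.609
gripper_force: 0.0
```

move_arm:
  targets:
    - [[0, 0, 0], [0, 0, 0]]
    - [[0, 0, 0], [0, 0, 0]]
    - [[0, 0, 0], [0, 0, 0]]
    - [[0, 0, 0], [0, 0, 0]]
    - [[0, 0, 0], [0, 0, 0]]
  claw: 0.01

```text
time: 11.45
position: [579.4, -205.8, 33.2]
orientation: [0.0, 0.186, 0.982, 0.0]
contact_force: [-0.2, 0.2, 0.4]
opening: 0.284
gripper_force: 20.0
```

```bash
python3 - <<'E'
from h import *
s=get_state();print(s['opening']*91.9,s['gripper_force'],s['contact_force'])
go((507,254.6,140,42.6))
E
```

```text
26.089960675056243 20.00010479881894 [-0.21332145  0.17649706  0.41898696]
at [ 579.4 -205.8   33.2] yaw 68.5 t 11.45
[ 235.9  401.9 -106.8] [0.    0.    0.453]
```

move_arm:
  targets:
    - [[0, 0, -0.02], [0, 0, 0]]
    - [[0, 0, -0.06], [0, 0, 0]]
    - [[0.015, 0.026, -0.095], [0, 0, 0.03]]
    - [[0.043, 0.073, -0.107], [0, 0, 0.08]]
    - [[0.071, 0.12, -0.107], [0, 0, 0.14]]
    - [[0.098, 0.168, -0.107], [0, 0, 0.2]]
    - [[0.126, 0.215, -0.107], [0, 0, 0.26]]
    - [[0.154, 0.262, -0.107], [0, 0, 0.32]]
    - [[0.182, 0.31, -0.107], [0, 0, 0.38]]
    - [[0.21, 0.357, -0.107], [0, 0, 0.43]]

```text
time: 12.7
position: [514.4, 205.1, 141.6]
orientation: [0.001, 0.392, 0.92, 0.0]
contact_force: [0.1, 0.3, -2.0]
opening: 0.285
gripper_force: 20.0
```

```bash
python3 - <<'E'
from h import *
s=get_state();print(s['opening']*91.9,s['gripper_force'],s['contact_force'])
go((507,254.6,43,42.6))
E
```

```text
26.17713230565176 19.997950957040302 [ 0.12466474  0.31193391 -1.99645721]
at [514.4 205.1 141.6] yaw 43.8 t 12.7
[41.  28.8 98.6] [0.001 0.001 0.021]
```

move_arm:
  targets:
    - [[0.03, 0.021, 0.01], [0, 0, 0.02]]
    - [[0.041, 0.029, 0.03], [0, 0, 0.021]]
    - [[0.041, 0.029, 0.055], [0, 0, 0.021]]
    - [[0.041, 0.029, 0.075], [0, 0, 0.021]]
    - [[0.041, 0.029, 0.087], [0, 0, 0.021]]
    - [[0.041, 0.029, 0.092], [0, 0, 0.021]]
    - [[0.041, 0.029, 0.092], [0, 0, 0.021]]

```text
time: 13.58
position: [507.3, 252.7, 48.3]
orientation: [0.0, 0.401, 0.916, 0.0]
contact_force: [-0.2, -0.7, -1.9]
opening: 0.281
gripper_force: 20.0
```

```bash
python3 - <<'E'
from h import *
go((507,254.6,33.5,42.6))
E
```

```text
at [507.3 252.7  48.3] yaw 42.7 t 13.575
[ 1.6  1.1 14.8] [0.    0.    0.001]
```

move_arm:
  targets:
    - [[0.0015, 0.001, 0.006], [0, 0, 0]]
    - [[0.0015, 0.001, 0.011], [0, 0, 0]]
    - [[0.0015, 0.001, 0.0145], [0, 0, 0]]
    - [[0.0015, 0.001, 0.0145], [0, 0, 0]]
    - [[0.0015, 0.001, 0.0145], [0, 0, 0]]

```text
time: 14.2
position: [506.7, 254.7, 33.6]
orientation: [0.0, 0.401, 0.916, -0.0]
contact_force: [-0.5, 0.2, -1.1]
opening: 0.285
gripper_force: 20.0
```

```bash
python3 - <<'E'
from h import *
print(get_state()['contact_force']); go((507,254.6,33.3,42.6))
E
```

```text
[-0.48124354  0.17382231 -1.09562646]
at [506.7 254.7  33.6] yaw 42.7 t 14.2
[-0.3  0.1  0.3] [-0.     0.     0.002]
```

move_arm:
  targets:
    - [[0, 0, 0.0004], [0, 0, 0]]
    - [[0, 0, 0.0004], [0, 0, 0]]
    - [[0, 0, 0.0004], [0, 0, 0]]
    - [[0, 0, -0.02], [0, 0, 0]]
    - [[0, 0, -0.06], [0, 0, 0]]
    - [[0, 0, -0.1], [0, 0, 0]]
    - [[0, 0, -0.117], [0, 0, 0]]
    - [[0, 0, -0.117], [0, 0, 0]]
  claw: 0.06

```text
time: 15.2
position: [507.4, 254.9, 151.3]
orientation: [0.001, 0.401, 0.916, 0.001]
contact_force: [-0.2, 1.2, -0.1]
opening: 0.653
gripper_force: 0.0
```

```bash
python3 - <<'E'
from h import *
s=get_state(); p,d=snap('wrist','w2')
go((524.3,-220,150,103.5))
E
```

```text
at [506.4 254.6 149.8] yaw 42.7 t 15.25
[-3.610e+02 -3.086e+02 -1.000e-01] [-0.000e+00 -1.000e-03 -1.061e+00]
```

View pics/w2.png

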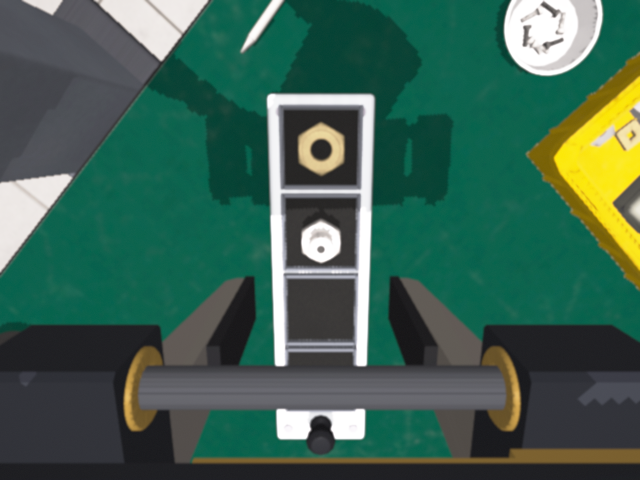

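The bush (321,149) and union (321,241) both stand upright and centred. Next is the sleeve.

move_arm:
  targets:
    - [[-0.02, -0.017, 0], [0, 0, -0.06]]
    - [[-0.055, -0.047, 0], [0, 0, -0.16]]
    - [[-0.09, -0.077, 0], [0, 0, -0.27]]
    - [[-0.13, -0.111, 0], [0, 0, -0.38]]
    - [[-0.17, -0.145, 0], [0, 0, -0.5]]
    - [[-0.21, -0.18, 0], [0, 0, -0.62]]
    - [[-0.25, -0.214, 0], [0, 0, -0.74]]
    - [[-0.29, -0.248, 0], [0, 0, -0.85]]
    - [[-0.33, -0.282, 0], [0, 0, -0.96]]
    - [[-0.361, -0.308, 0], [0, 0, -1.061]]

```text
time: 16.5
position: [523.6, -220.8, 147.9]
orientation: [-0.002, -0.118, 0.993, 0.001]
contact_force: [0.7, 0.3, -0.6]
opening: 0.655
gripper_force: 0.0
```

```bash
python3 - <<'E'
from h import *
go((524.3,-220,45,103.5))
E
```

```text
at [ 523.6 -220.8  147.9] yaw 103.6 t 16.5
[ -1.1   0.3 102.9] [ 0.003 -0.003  0.002]
```

move_arm:
  targets:
    - [[0, 0, 0.02], [0, 0, 0]]
    - [[0, 0, 0.045], [0, 0, 0]]
    - [[0, 0, 0.07], [0, 0, 0]]
    - [[0, 0, 0.09], [0, 0, 0]]
    - [[0, 0, 0.105], [0, 0, 0]]
    - [[0, 0, 0.112], [0, 0, 0]]
    - [[0, 0, 0.115], [0, 0, 0]]
    - [[0, 0, 0.115], [0, 0, 0]]
    - [[0, 0, 0.115], [0, 0, 0]]

```text
time: 17.62
position: [525.6, -219.8, 36.4]
orientation: [0.001, -0.117, 0.993, -0.0]
contact_force: [0.2, 1.2, 1.3]
opening: 0.653
gripper_force: 0.0
```

move_arm:
  targets:
    - [[0, 0, 0], [0, 0, 0]]
    - [[0, 0, 0], [0, 0, 0]]
    - [[0, 0, 0], [0, 0, 0]]
    - [[0, 0, 0], [0, 0, 0]]
    - [[0, 0, 0], [0, 0, 0]]
  claw: 0.02

```text
time: 18.25
position: [525.2, -219.6, 35.7]
orientation: [0.0, -0.117, 0.993, -0.0]
contact_force: [0.7, -0.4, 0.9]
opening: 0.353
gripper_force: 20.0
```

```bash
python3 - <<'E'
from h import *
s=get_state();print(s['opening']*91.9,s['gripper_force'],s['contact_force'])
go((549,208.9,150,42.6))
E
```

```text
32.464780265414596 19.998649611370638 [ 0.65808196 -0.36515465  0.90271017]
at [ 525.2 -219.6   35.7] yaw 103.5 t 18.25
[-123.   411.1 -114.3] [-0.     0.     1.062]
```

move_arm:
  targets:
    - [[0, 0, -0.02], [0, 0, 0]]
    - [[0, 0, -0.06], [0, 0, 0]]
    - [[-0.008, 0.026, -0.1], [0, 0, 0.06]]
    - [[-0.022, 0.075, -0.114], [0, 0, 0.18]]
    - [[-0.037, 0.125, -0.114], [0, 0, 0.31]]
    - [[-0.052, 0.175, -0.114], [0, 0, 0.44]]
    - [[-0.067, 0.225, -0.114], [0, 0, 0.57]]
    - [[-0.082, 0.275, -0.114], [0, 0, 0.7]]
    - [[-0.097, 0.325, -0.114], [0, 0, 0.83]]
    - [[-0.111, 0.37, -0.114], [0, 0, 0.96]]

```text
time: 19.5
position: [546.1, 168.1, 149.1]
orientation: [-0.0, 0.356, 0.934, -0.0]
contact_force: [-0.0, -0.5, -1.3]
opening: 0.352
gripper_force: 20.0
```

```bash
python3 - <<'E'
from h import *
s=get_state();print(s['opening']*91.9,s['gripper_force'],s['contact_force'])
go((549,208.9,48,42.6))
E
```

```text
32.39106812125394 19.993313901359215 [-0.01842259 -0.46469028 -1.30487472]
at [546.1 168.1 149.1] yaw 48.3 t 19.5
[ 25.   32.4 101.1] [-0.001 -0.001  0.099]
```

move_arm:
  targets:
    - [[0.02, 0.025, 0.005], [0, 0, 0.07]]
    - [[0.025, 0.0325, 0.02], [0, 0, 0.099]]
    - [[0.025, 0.0325, 0.045], [0, 0, 0.099]]
    - [[0.025, 0.0325, 0.07], [0, 0, 0.099]]
    - [[0.025, 0.0325, 0.088], [0, 0, 0.099]]
    - [[0.025, 0.0325, 0.097], [0, 0, 0.099]]
    - [[0.025, 0.0325, 0.1], [0, 0, 0.099]]
    - [[0.025, 0.0325, 0.1], [0, 0, 0.099]]

```text
time: 20.5
position: [550.1, 207.2, 50.2]
orientation: [0.0, 0.4, 0.916, 0.0]
contact_force: [1.2, -0.4, -1.6]
opening: 0.352
gripper_force: 20.0
```

```bash
python3 - <<'E'
from h import *
go((549,208.9,36.2,42.6))
E
```

```text
at [550.1 207.2  50.2] yaw 42.8 t 20.5
[ 2.   0.3 14. ] [0.001 0.001 0.003]
```

move_arm:
  targets:
    - [[0.002, 0, 0.006], [0, 0, 0]]
    - [[0.002, 0, 0.011], [0, 0, 0]]
    - [[0.002, 0, 0.0135], [0, 0, 0]]
    - [[0.002, 0, 0.0135], [0, 0, 0]]
    - [[0.002, 0, 0.0135], [0, 0, 0]]

```text
time: 21.12
position: [548.3, 208.6, 36.1]
orientation: [0.0, 0.4, 0.916, 0.0]
contact_force: [-0.1, 0.1, -2.1]
opening: 0.351
gripper_force: 20.0
```

```bash
python3 - <<'E'
from h import *
print(get_state()['contact_force']); go((549,208.9,36,42.6))
E
```

```text
[-0.05360181  0.0611357  -2.08486615]
at [548.3 208.6  36.1] yaw 42.8 t 21.125
[-0.2  0.7  0.1] [0.    0.    0.004]
```

move_arm:
  targets:
    - [[0, 0, 0.0004], [0, 0, 0]]
    - [[0, 0, 0.0004], [0, 0, 0]]
    - [[0, 0, 0.0004], [0, 0, 0]]
    - [[0, 0, -0.02], [0, 0, 0]]
    - [[0, 0, -0.06], [0, 0, 0]]
    - [[0, 0, -0.1], [0, 0, 0]]
    - [[0, 0, -0.114], [0, 0, 0]]
    - [[0, 0, -0.114], [0, 0, 0]]
  claw: 0.056

```text
time: 22.12
position: [548.9, 208.7, 151.3]
orientation: [0.001, 0.4, 0.916, 0.001]
contact_force: [0.3, 0.4, -0.7]
opening: 0.611
gripper_force: 0.0
```

```bash
python3 - <<'E'
from h import *
s=get_state(); p,d=snap('wrist','w3')
go((460.5,-234.5,150,103.5))
E
```

```text
at [547.9 208.5 149.6] yaw 42.8 t 22.175
[-2.657e+02 -3.651e+02 -3.000e-01] [-0.000e+00 -1.000e-03 -1.059e+00]
```

View pics/w3.png

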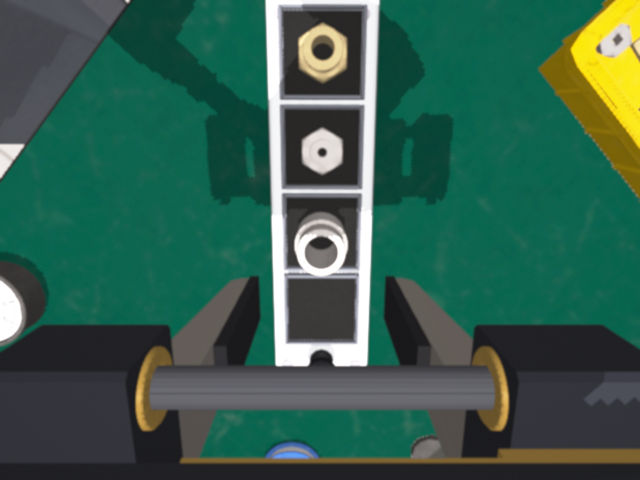

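The sleeve stands upright at (321,245) in the third tray. Last is the cap nut.

move_arm:
  targets:
    - [[-0.015, -0.02, 0], [0, 0, -0.06]]
    - [[-0.04, -0.055, 0], [0, 0, -0.16]]
    - [[-0.068, -0.093, 0], [0, 0, -0.27]]
    - [[-0.097, -0.133, 0], [0, 0, -0.38]]
    - [[-0.126, -0.173, 0], [0, 0, -0.5]]
    - [[-0.155, -0.213, 0], [0, 0, -0.62]]
    - [[-0.184, -0.253, 0], [0, 0, -0.74]]
    - [[-0.213, -0.293, 0], [0, 0, -0.85]]
    - [[-0.242, -0.333, 0], [0, 0, -0.96]]
    - [[-0.266, -0.365, 0], [0, 0, -1.059]]

```text
time: 23.42
position: [459.5, -235.5, 147.9]
orientation: [-0.001, -0.118, 0.993, 0.001]
contact_force: [-0.2, 0.9, 0.4]
opening: 0.607
gripper_force: 0.0
```

```bash
python3 - <<'E'
from h import *
go((460.5,-234.5,40,103.5))
E
```

```text
at [ 459.5 -235.5  147.9] yaw 103.6 t 23.425
[ -1.5   0.4 107.9] [ 0.003 -0.002  0.002]
```

move_arm:
  targets:
    - [[0, 0, 0.02], [0, 0, 0]]
    - [[0, 0, 0.045], [0, 0, 0]]
    - [[0, 0, 0.07], [0, 0, 0]]
    - [[0, 0, 0.09], [0, 0, 0]]
    - [[0, 0, 0.105], [0, 0, 0]]
    - [[0, 0, 0.113], [0, 0, 0]]
    - [[0, 0, 0.117], [0, 0, 0]]
    - [[0, 0, 0.118], [0, 0, 0]]
    - [[0, 0, 0.118], [0, 0, 0]]

```text
time: 24.55
position: [461.6, -234.9, 32.7]
orientation: [0.0, -0.117, 0.993, -0.0]
contact_force: [0.2, -0.2, 0.0]
opening: 0.607
gripper_force: 0.0
```

move_arm:
  targets:
    - [[0, 0, 0.001], [0, 0, 0]]
    - [[0, 0, 0.001], [0, 0, 0]]
    - [[0, 0, 0.001], [0, 0, 0]]
    - [[0, 0, 0.001], [0, 0, 0]]
    - [[0, 0, 0.001], [0, 0, 0]]
  claw: 0.015

```text
time: 25.18
position: [461.2, -234.5, 31.2]
orientation: [0.0, -0.117, 0.993, 0.0]
contact_force: [0.5, 1.0, 1.6]
opening: 0.317
gripper_force: 20.0
```

```bash
python3 - <<'E'
from h import *
s=get_state();print(s['opening']*91.9,s['gripper_force'],s['contact_force'])
go((591.2,163,150,42.6))
E
```

```text
29.15681365103244 20.000262558460236 [0.49389445 1.04860796 1.62603247]
at [ 461.2 -234.5   31.2] yaw 103.5 t 25.175
[-219.   356.3 -118.7] [0.    0.    1.063]
```

move_arm:
  targets:
    - [[0, 0, -0.02], [0, 0, 0]]
    - [[0, 0, -0.06], [0, 0, 0]]
    - [[-0.015, 0.025, -0.1], [0, 0, 0.06]]
    - [[-0.042, 0.068, -0.119], [0, 0, 0.18]]
    - [[-0.07, 0.113, -0.119], [0, 0, 0.31]]
    - [[-0.098, 0.158, -0.119], [0, 0, 0.44]]
    - [[-0.126, 0.204, -0.119], [0, 0, 0.57]]
    - [[-0.154, 0.25, -0.119], [0, 0, 0.7]]
    - [[-0.182, 0.296, -0.119], [0, 0, 0.83]]
    - [[-0.205, 0.335, -0.119], [0, 0, 0.96]]

```text
time: 26.42
position: [582.6, 141.0, 149.7]
orientation: [-0.0, 0.356, 0.934, -0.0]
contact_force: [0.5, -0.5, -0.4]
opening: 0.317
gripper_force: 20.0
```

```bash
python3 - <<'E'
from h import *
s=get_state();print(s['opening']*91.9,s['gripper_force'],s['contact_force'])
go((591.2,163,45,42.6))
E
```

```text
29.1129154767869 19.995526671409607 [ 0.46529542 -0.45783813 -0.44784059]
at [582.6 141.  149.7] yaw 48.3 t 26.425
[  8.2  22.2 104.7] [-0.    -0.     0.099]
```

move_arm:
  targets:
    - [[0.007, 0.018, 0.005], [0, 0, 0.07]]
    - [[0.008, 0.0225, 0.02], [0, 0, 0.099]]
    - [[0.008, 0.0225, 0.045], [0, 0, 0.099]]
    - [[0.008, 0.0225, 0.07], [0, 0, 0.099]]
    - [[0.008, 0.0225, 0.088], [0, 0, 0.099]]
    - [[0.008, 0.0225, 0.098], [0, 0, 0.099]]
    - [[0.008, 0.0225, 0.103], [0, 0, 0.099]]
    - [[0.008, 0.0225, 0.103], [0, 0, 0.099]]

```text
time: 27.42
position: [591.7, 161.0, 47.4]
orientation: [0.0, 0.4, 0.916, 0.0]
contact_force: [0.4, -0.3, -0.8]
opening: 0.315
gripper_force: 20.0
```

```bash
python3 - <<'E'
from h import *
go((591.2,163,31.8,42.6))
E
```

```text
at [591.7 161.   47.4] yaw 42.8 t 27.425
[ 1.8  1.  15.6] [0.    0.    0.003]
```

move_arm:
  targets:
    - [[0.002, 0.001, 0.006], [0, 0, 0]]
    - [[0.002, 0.001, 0.012], [0, 0, 0]]
    - [[0.002, 0.001, 0.0152], [0, 0, 0]]
    - [[0.002, 0.001, 0.0152], [0, 0, 0]]
    - [[0.002, 0.001, 0.0152], [0, 0, 0]]

```text
time: 28.05
position: [590.8, 163.3, 32.0]
orientation: [0.0, 0.4, 0.916, 0.0]
contact_force: [0.1, -0.5, -1.5]
opening: 0.321
gripper_force: 20.0
```

```bash
python3 - <<'E'
from h import *
print(get_state()['contact_force']); go((591.2,163,31.4,42.6))
E
```

```text
[ 0.11613983 -0.52663592 -1.47088306]
at [590.8 163.3  32. ] yaw 42.8 t 28.05
[-0.4  0.1  0.6] [0.    0.    0.003]
```

Release the cap nut, rise, and back off to the left to view everything.

move_arm:
  targets:
    - [[0, 0, 0.0005], [0, 0, 0]]
    - [[0, 0, 0.0005], [0, 0, 0]]
    - [[0, 0, 0.0005], [0, 0, 0]]
    - [[0, 0, -0.02], [0, 0, 0]]
    - [[0, 0, -0.06], [0, 0, 0]]
    - [[0, 0, -0.11], [0, 0, 0]]
    - [[0.02, 0, -0.15], [0, 0, 0]]
    - [[0.05, 0, -0.17], [0, 0, 0]]
    - [[0.07, 0, -0.17], [0, 0, 0]]
    - [[0.07, 0, -0.17], [0, 0, 0]]
  claw: 0.056

```text
time: 29.3
position: [542.1, 215.3, 201.4]
orientation: [-0.0, 0.399, 0.917, -0.0]
contact_force: [-1.0, 0.0, -0.1]
opening: 0.605
gripper_force: 0.0
```

```bash
python3 - <<'E'
from h import *
s=get_state(); p,d=snap('wrist','w4'); snap('side','side4'); print(s['position'],s['contact_force'],s['opening'])
E
```

```text
[542.11161762 215.34906021 201.41890884] [-0.95709973  0.02294521 -0.13574277] 0.6054232706648635
```

View pics/w4.png

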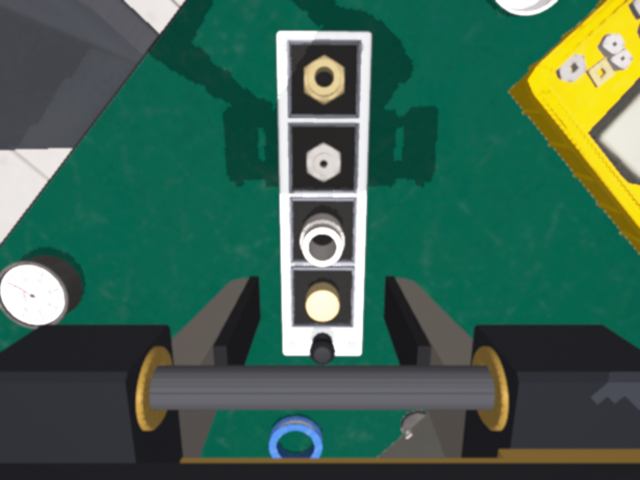

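View pics/side4.png

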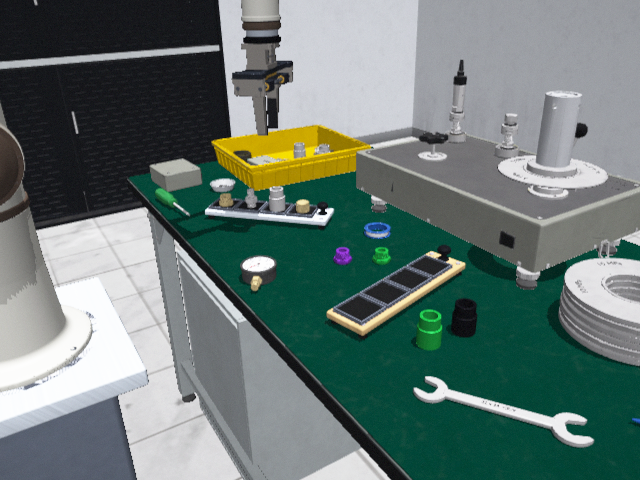

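Both views show all four upright and centred in the metal rack. In the wrist view, counting towards the knob (322,348), they are bush (324,79), union (323,162), sleeve (322,240) and cap nut (322,302).

```bash
python3 -c "
from workcell import sign_off
print(sign_off())"
```

```text
the job is handed in; nothing more can be done
None
```

All four fittings stand upright and released in the metal rack in reverse order (cap nut next to the knob, then sleeve, union and bush), and the job was handed in at about 29 s of robot time.

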